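# Kit the blanks for the glue-up

### The job

Get the kit ready for the glue-up: lay each of the three sawn blanks flat in the plywood carrier whose pocket is cut to its size, down on the pocket's floor between the corner cleats, and stand the glue bottle in the round collar of its stand. Keep the bottle upright all the time, and leave the two squarish scrap blocks where they lie.

Things in the scene. Friction and masses are not known exactly. Their poses are not given: they have to be found in the camera images.
- blank_long_mid (a point): Loose long narrow cream sawn blank, 107 x 26 x 20 mm (length, width, thickness), lying flat. Take it across its width, near the middle. This point is the centre of its underside; x along its length, y across its width, z up.
- blank_wide_mid (a point): Loose broad red-brown sawn blank, 87 x 56 x 23 mm (length, width, thickness), lying flat. Take it across its 56 mm width, near the middle. This point is the centre of its underside; x along its length, y across its width, z up.
- blank_short_mid (a point): Loose short grey sawn blank, 51 x 25 x 24 mm (length, width, thickness), lying flat. Take it across its width, near the middle. This point is the centre of its underside; x along its length, y across its width, z up.
- glue_bottle: Loose yellow glue bottle with black nozzle cap, standing upright: round body 49 mm across up to 60 mm height, sloping shoulder to 75 mm, cap 24 mm across up to 106 mm. Grip the body with the TCP about 62 mm above its foot, so that the cap stays clear of the gripper's palm. Origin: centre of its foot, z up.
- carrier_long: Fixed plywood base plate, 145 x 64 mm, 6 mm thick, with four L-shaped wooden corner cleats (10 mm wide, tops 15 mm above the table) round a flat pocket 117 x 36 mm, 5 mm larger all round than the long cream blank. The middle 65 mm of both long sides is open for the fingers. Origin: centre of the plate's underside, on the table; pocket floor 6 mm above it; x along the pocket's length, z up.
- carrier_wide: Fixed plywood base plate, 125 x 94 mm, 6 mm thick, with four L-shaped wooden corner cleats (10 mm wide, tops 15 mm above the table) round a flat pocket 97 x 66 mm, 5 mm larger all round than the broad red-brown blank. The middle 57 mm of both long sides is open for the fingers. Origin: centre of the plate's underside, on the table; pocket floor 6 mm above it; x along the pocket's length, z up.
- carrier_short: Fixed plywood base plate, 89 x 63 mm, 6 mm thick, with four L-shaped wooden corner cleats (10 mm wide, tops 15 mm above the table) round a flat pocket 61 x 35 mm, 5 mm larger all round than the short grey blank. The middle 47 mm of both long sides is open for the fingers. Origin: centre of the plate's underside, on the table; pocket floor 6 mm above it; x along the pocket's length, z up.
- bottle_stand: Fixed to the table. Stand for the glue bottle: a square plywood base plate 92 x 92 mm, 6 mm thick, with a round wooden collar on it, 60 mm inside and 74 mm outside diameter, its rim 18 mm above the table. Origin: centre of the plate's underside, on the table; the collar's floor is 6 mm above it; z up.
- scrap_a: Loose squarish light brown scrap block, about 59 x 45 x 24 mm, a bystander that belongs in no carrier and stays where it lies. Origin: centre of its underside, z up.
- scrap_b: Loose squarish pale grey scrap block, about 61 x 38 x 22 mm, a bystander that belongs in no carrier and stays where it lies. Origin: centre of its underside, z up.
Mind the look-alikes: they are no part of the job. Leave any green look-alike of the glue_bottle alone.

How it is judged:
By the outcome, as a careful person would: the job done as asked, in the order asked, and still so for the second after the job is handed in, with the robot touching nothing.
It also fails if it takes over 102 s, if anything falls off the work surface, if the arm or the gripper's body presses on something with over 40 N, if the wrist force passes 120 N, or if a joint passes its speed limit or range.

### The arm

A 6-joint arm with a two-finger parallel gripper is mounted at the origin on a cart in front of the work surface, level with it; the furniture and walls round the work are solid. World frame = base frame: x ahead of the robot, y to its left, z up, the work surface at z = 0. Lengths are in m, angles in rad, forces in N, time in s.
With the tool pointing down it reaches from about 0.325 to 0.85 m from the base axis. Payload 4.4 kg.
Tool frame: the origin (TCP) lies between the finger pads, 19 mm behind the fingertips; this is the grasp point; z points along the fingers, x is the direction in which the jaws open and shut, and the axes are right-handed (so a half turn about z gives the same grasp; the last joint's range is limited). The gripper opens to 94 mm and grips with 3 to 60 N. Pads are 16 mm wide; open, the fingers measure 119 mm over their backs; the gripper's body (75 mm by 177 mm) begins 78 mm behind the grasp point.
Start: joints at [-1.456, 0.207, 1.542, -0, 1.393, -0.15], TCP at [0.15, -0.555, 0.224] pointing down, gripper open.
Joint ranges: [-2.73, 2.73], [-0.86, 2.22], [0.23, 2.46], [-1.11, 4.25], [0.08, 2.63], [-2.82, 2.82]. Speed limits (rad/s): [2.79, 2.79, 3.14, 3.14, 3.14, 3.14].

### API

Orientations are given as a unit quaternion [x, y, z, w].
In Python, from workcell import bot, kinematics, viewer, ticket gives the robot as it stands. The module is installed in compiled form; this text tells all that it offers. Calls block until the motion is done:
- bot.move_pose(position, orientation): joint-space move of the TCP to a pose.
- bot.move_l(position, vel=0.15, orientation=None, guard=None): straight line of the TCP; orientation=None keeps the orientation; vel is the mean speed in m/s. With guard (N) it stops when the force on the tool has changed by that much, and returns True; else False.
- bot.move_j(angles): joint-space move.
- bot.command_gripper(opening, newtons=None): finger opening in m; newtons is the grip in N (None keeps the last); returns when the fingers have stopped.
- bot.pause(seconds).
- kinematics.inverse_kinematics(position, orientation): joint angles nearest the present ones, or None.
- bot.sense(): the state.
- viewer.capture(name): name is "side" or "top"; returns a dict with "frame" (480x640x3 uint8, blue, green, red), "range_z" (480x640 float32, m along the optical axis (not along the pixel's ray), 0 where there is no reading), "fx", "fy", "cx", "cy" (pixels), "xyz" and "rotation" of the camera in the world. Camera axes: x right, y down, z forward; pixel columns grow to the right and rows downward; lengths in m; the calibration is good to about 2 mm. A picture is of the moment at which its call begins.
A pose or a line that the arm cannot do raises bot.Unreachable and nothing moves.
- ticket.hand_in(): hands the job in, once; it reports no verdict.
The state is a dict: "t": time; "joint_positions": joint angles; "joint_velocities": joint speeds; "joint_torque": joint torques, N m; "ee_pos": TCP position; "eef_rot": TCP orientation; "contact_force": force on the tool from outside, world axes, zero at the start; "wrist_torque": the same for the moment, N m; "width": finger opening in m.
Only numpy, scipy, OpenCV 4.12 (cv2) and the standard library are available. Lean on these libraries where they do the work, as an engineer would, in place of code of your own. Each camera call takes 0.05 s, during which the arm holds its last target. There are 200 camera calls.

## Working session

There is one attempt and no reset: what is moved stays moved. The work goes in short steps, each a Python script; the robot and the scene stay as the last script left them, time stands still between calls to the robot, and variables do not carry over. Pictures are saved under pics/ and viewed, on a budget of 14 in all, crops included, one or two more only if the job needs it, and the job is handed in when it is done.

```bash
mkdir -p pics; python3 - <<'E'
from workcell import bot, kinematics, viewer, ticket
import cv2, pickle
for n in("top","side"):
    c=viewer.capture(n); cv2.imwrite(f"pics/{n}0.png",c["frame"]); pickle.dump(c,open(f"{n}0.pkl","wb"))
    print(n,c["fx"],c["cx"],c["cy"],c["xyz"],c["rotation"])
s=bot.sense(); print(s)
E
```

```text
top 608.033862337025 326.45659372553615 250.47583700151495 [0.34928931 0.00927536 1.41346988] [ 0.71182671 -0.69846662  0.05881844 -0.04458153]
side 448.18003791650386 313.11106901991246 242.07922998301424 [0.426179   0.71884941 0.60847667] [-0.06582769  0.89030678 -0.44915337  0.03580232]
{'t': 0.1, 'joint_positions': array([-1.45650746e+00,  2.07340250e-01,  1.54277620e+00, -8.28227149e-07,
        1.39351218e+00, -1.50501334e-01]), 'joint_velocities': array([ 0.00219637, -0.00266428, -0.00163076, -0.00147084,  0.00013998,
       -0.00176996]), 'joint_torque': array([-4.74237652e-05, -3.71864533e+01, -2.82291913e+01,  7.00653624e-02,
        3.11226805e-02, -5.38213953e-05]), 'ee_pos': array([ 0.15039089, -0.55427832,  0.22322034]), 'eef_rot': array([ 7.94262432e-01, -6.07573990e-01, -7.06970196e-04, -7.32459235e-04]), 'contact_force': array([ 0.48710404, -0.14355862, -0.77281779]), 'wrist_torque': array([ 0.01688117, -0.02293731,  0.00837071]), 'width': 0.09410051722703201}
```

View pics/top0.png

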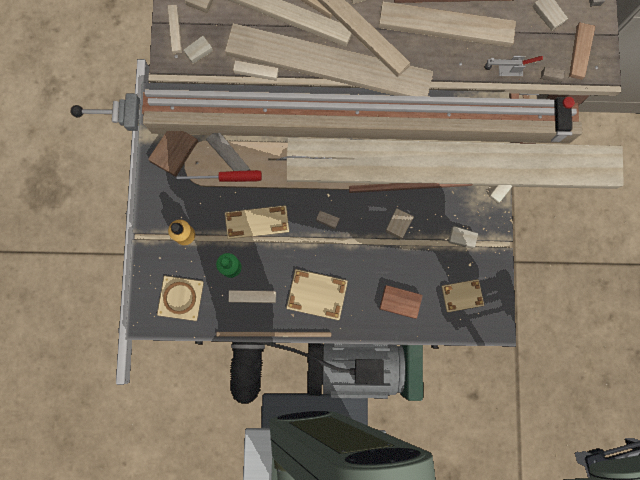

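View pics/side0.png

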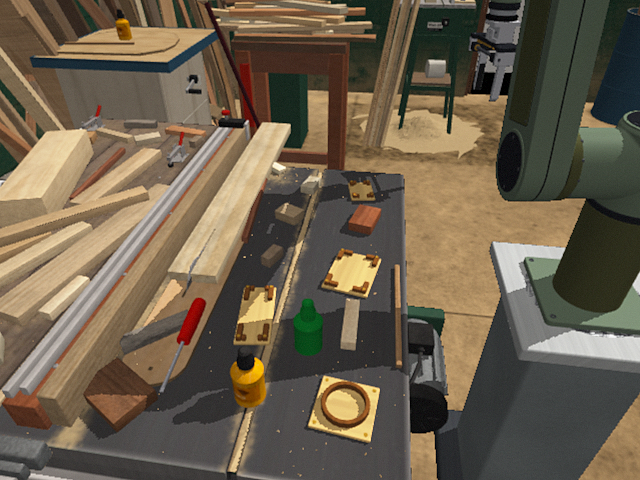

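```bash
cat > h.py <<'E'
import numpy as np, cv2, pickle
from scipy.spatial.transform import Rotation as R
def ray(c,uv):
    uv=np.atleast_2d(uv).astype(float)
    d=np.c_[(uv[:,0]-c["cx"])/c["fx"],(uv[:,1]-c["cy"])/c["fy"],np.ones(len(uv))]
    return d@R.from_quat(c["rotation"]).as_matrix().T
def onplane(c,uv,z):
    d=ray(c,uv); o=np.array(c["xyz"]); return o+d*((z-o[2])/d[:,2])[:,None]
def cloud(c):
    v,u=np.mgrid[:480,:640]
    P=np.array(c["xyz"])+ray(c,np.c_[u.ravel(),v.ravel()])*c["range_z"].reshape(-1,1)
    return P.reshape(480,640,3)
E
python3 - <<'E'
from h import *
c=pickle.load(open("top0.pkl","rb")); P=cloud(c); Z=P[...,2]
f=c["frame"]; 
for u,v in [(210,320),(300,250),(490,330),(252,297),(401,301),(327,218),(400,222),(464,236),(257,221),(318,293),(463,296),(180,297),(180,231),(228,265),(300,241),(400,241),(273,334)]:
    print((u,v),np.round(P[v,u],4),np.round(np.median(Z[v-1:v+2,u-1:u+2]),4),f[v,u])
x=f[190:350,120:520]; cv2.imwrite("pics/crop0.png",cv2.resize(x,None,fx=2,fy=2,interpolation=cv2.INTER_CUBIC))
h=cv2.applyColorMap(np.clip(Z[190:350,120:520]/0.04*255,0,255).astype(np.uint8),cv2.COLORMAP_JET)
cv2.imwrite("pics/crop0.png",np.vstack([cv2.resize(x,None,fx=2,fy=2,interpolation=cv2.INTER_CUBIC),cv2.resize(h,None,fx=2,fy=2)])[:600])
E
```

```text
(210, 320) [ 0.3907  0.2481 -0.0013] 0.0029 [85 84 82]
(300, 250) [ 5.579e-01  4.470e-02 -5.000e-04] 0.0006 [78 74 77]
(490, 330) [ 0.3794 -0.4007 -0.0025] -0.0018 [79 78 77]
(252, 297) [0.4443 0.1516 0.0163] 0.0201 [128 144 156]
(401, 301) [ 0.441  -0.1895  0.0246] 0.0236 [ 89 107 144]
(327, 218) [ 0.6306 -0.0169  0.0255] 0.0225 [ 82  93 102]
(400, 222) [ 0.6258 -0.1879  0.0205] 0.0232 [ 94 109 121]
(464, 236) [ 0.5957 -0.3377  0.0205] 0.0215 [146 165 172]
(257, 221) [0.6236 0.1471 0.0069] 0.0051 [143 180 198]
(318, 293) [0.457  0.0005 0.0076] 0.0074 [139 175 193]
(463, 296) [ 0.4567 -0.3372  0.0044] 0.0054 [ 95 122 139]
(180, 297) [0.4419 0.3181 0.0055] 0.0055 [133 168 187]
(180, 231) [0.5813 0.3071 0.0901] 0.0897 [36 33 31]
(228, 265) [0.5072 0.1977 0.0979] 0.0968 [46 78 38]
(300, 241) [ 0.5804  0.0454 -0.0076] -0.0065 [111 133 148]
(400, 241) [ 0.5861 -0.1924 -0.0118] -0.0074 [ 94 112 125]
(273, 334) [0.3612 0.1013 0.0117] 0.0106 [ 76  95 113]
```

View pics/crop0.png

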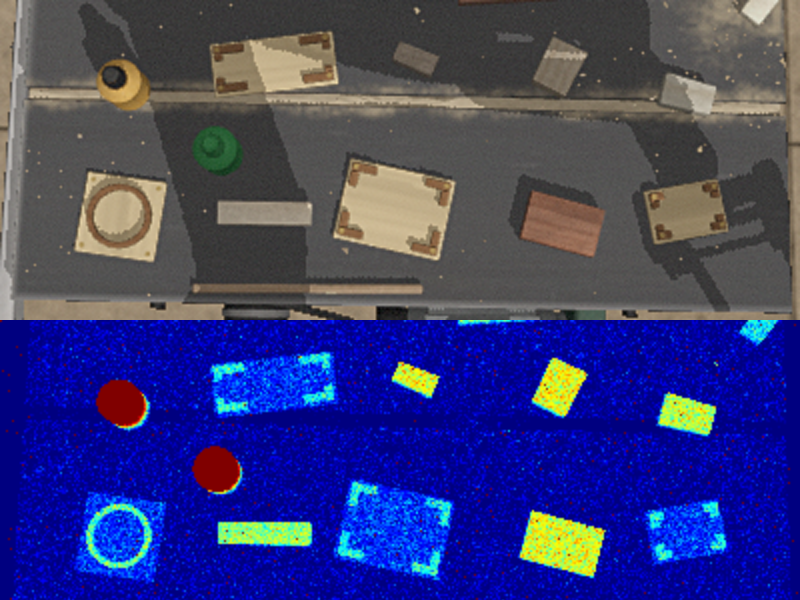

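```bash
cat >> h.py <<'E'
def avg(viewer,n,k=8):
    cs=[viewer.capture(n) for _ in range(k)]
    r=np.stack([c["range_z"] for c in cs]); r[r==0]=np.nan
    c=dict(cs[0]); c["range_z"]=np.nan_to_num(np.nanmedian(r,0)); return c
def blob(P,f,xy,zlo,zhi,rad=0.1):
    Z=P[...,2]; m=((Z>zlo)&(Z<zhi)&(np.hypot(P[...,0]-xy[0],P[...,1]-xy[1])<rad)).astype(np.uint8)
    n,l,s,ce=cv2.connectedComponentsWithStats(m,connectivity=8)
    i=min(range(1,n),key=lambda k:1e9 if s[k,4]<60 else min(np.hypot(*(P[l==k][:,:2]-xy).T)))
    return l==i
def rect(xy):
    (cx,cy),(w,h),a=cv2.minAreaRect((xy*1000).astype(np.float32))
    a=np.deg2rad(a)
    if w<h: w,h,a=h,w,a+np.pi/2
    return np.array([cx/1000,cy/1000]),w,h,(a+np.pi/2)%np.pi-np.pi/2
def prect(xy):
    # robust: angle from rect, extents by 1-99 percentile
    c,w,h,a=rect(xy); r=np.array([[np.cos(a),np.sin(a)],[-np.sin(a),np.cos(a)]])
    q=(xy@r.T); lo,hi=np.percentile(q,1,0),np.percentile(q,99,0)
    return (lo+hi)/2@r,(hi-lo)*1000,a
E
python3 - <<'E'
from h import *
from workcell import viewer
c=avg(viewer,"top"); pickle.dump(c,open("top1.pkl","wb")); P=cloud(c); Z=P[...,2]
seeds=dict(long=((.444,.152),.016,.03),wide=((.441,-.189),.019,.03),short=((.630,-.017),.019,.03),
 c_long=((.624,.147),.003,.02),c_wide=((.457,0),.003,.02),c_short=((.457,-.337),.003,.02),stand=((.442,.318),.003,.025),sa=((.626,-.188),.018,.03),sb=((.596,-.338),.017,.03))
for k,(xy,a,b) in seeds.items():
    m=blob(P,None,xy,a,b); p=P[m]; ce,e,an=prect(p[:,:2]); r=rect(p[:,:2])
    print(k,np.round(ce,4),np.round(e,1),round(np.degrees(an),1),'| rect',np.round(r[0],4),np.round(r[1:3],1),'medz',round(float(np.median(p[:,2])),4))
    if k=='stand':
        q=p[p[:,2]>.014]; print('  collar',cv2.minEnclosingCircle((q[:,:2]*1000).astype(np.float32)),(q[:,:2].min(0)+q[:,:2].max(0))/2,q[:,:2].mean(0))
for k,xy in(('yellow',(.581,.307)),('green',(.507,.198))):
    for lo,hi in((.095,.12),(.05,.08)):
        m=(Z>lo)&(Z<hi)&(np.hypot(P[...,0]-xy[0],P[...,1]-xy[1])<.05); p=P[m]
        print(k,lo,m.sum(),np.round(p.mean(0),4),cv2.minEnclosingCircle((p[:,:2]*1000).astype(np.float32)))
for y in np.arange(-.45,.45,.1):
    print(round(y,2),[int(1000*np.percentile(Z[(abs(P[...,1]-y)<.05)&(abs(P[...,0]-x)<.015)],97)) for x in np.arange(.66,.9,.03)])
E
```

```text
long [0.4454 0.1523] [102.8  25.1] -89.1 | rect [0.4454 0.1514] [105.1  25.3] medz 0.0207
wide [ 0.4401 -0.1895] [85.2 54.9] 76.2 | rect [ 0.4403 -0.1897] [86.8 56.1] medz 0.0237
short [ 0.6293 -0.0176] [48.9 24.2] 68.5 | rect [ 0.6294 -0.0178] [49.9 24.8] medz 0.0245
c_long [0.6221 0.148 ] [141.9  62.7] -81.8 | rect [0.6235 0.1476] [146.9  66.7] medz 0.007
c_wide [0.4545 0.0033] [122.3  92. ] 78.6 | rect [0.4547 0.0033] [125.   94.1] medz 0.007
c_short [ 0.4582 -0.3355] [87.1 61.7] -78.7 | rect [ 0.4569 -0.3361] [89.5 65.7] medz 0.007
stand [0.44   0.3179] [90.3 90.2] -7.1 | rect [0.4393 0.3184] [96.  92.6] medz 0.0071
  collar ((440.20245361328125, 317.9004211425781), 36.82746887207031) [0.44016313 0.31787273] [0.43986888 0.31745619]
sa [ 0.6229 -0.1857] [56.4 42.9] -25.1 | rect [ 0.6231 -0.1863] [58. 45.] medz 0.0247
sb [ 0.5933 -0.3361] [59.1 36.3] 74.5 | rect [ 0.5931 -0.3362] [60.3 37.9] medz 0.0224
yellow 0.095 71 [0.5873 0.3147 0.1046] ((587.9295654296875, 315.71783447265625), 9.557705879211426)
yellow 0.05 280 [0.5849 0.3118 0.0655] ((588.745361328125, 315.87530517578125), 24.80390739440918)
green 0.095 71 [0.5137 0.2042 0.105 ] ((514.23193359375, 204.85488891601562), 9.677858352661133)
green 0.05 278 [0.5125 0.2027 0.0657] ((514.5195922851562, 205.03857421875), 24.760042190551758)
-0.45 [2, 16, 29, 29, 29, 29, 74, 75]
-0.35 [2, 2, 29, 30, 30, 29, 74, 76]
-0.25 [2, 2, 29, 29, 29, 29, 74, 75]
-0.15 [25, 17, 29, 29, 29, 29, 74, 76]
-0.05 [2, 17, 29, 29, 29, 29, 74, 75]
0.05 [15, 2, 29, 30, 34, 29, 74, 75]
0.15 [15, 2, 27, 25, 17, 7, 74, 75]
0.25 [2, 2, 26, 21, 20, 20, 74, 75]
0.35 [2, 2, 18, 26, 26, 27, 74, 75]
```

```bash
cat > act.py <<'E'
from h import *
from workcell import bot, kinematics, viewer, ticket
HI=0.19
def quat(psi,xy):
    j1=np.arctan2(xy[1],xy[0])
    psi=j1+(psi-j1+np.pi/2)%np.pi-np.pi/2
    return (R.from_euler('z',psi)*R.from_euler('x',np.pi)).as_quat()
def go(xy,z,psi,vel=.3): bot.move_l([*xy,z],vel=vel,orientation=quat(psi,xy))
def pick(xy,a,opening,tz,N,grip_off=0.):
    """a: long axis angle; grip_off along it"""
    xy=np.array(xy)+grip_off*np.array([np.cos(a),np.sin(a)])
    bot.command_gripper(opening)
    go(xy,HI,a+np.pi/2); go(xy,tz+.03,a+np.pi/2,.2)
    hit=bot.move_l([*xy,tz],vel=.06,guard=12)
    bot.command_gripper(0.0,N); w=bot.sense()["width"]
    bot.move_l([*xy,HI],vel=.2)
    print("pick hit",hit,"w",w,"after lift",bot.sense()["width"],"t",bot.sense()["t"])
def place(xy,a,tz,release,grip_off=0.,down=.002):
    xy=np.array(xy)+grip_off*np.array([np.cos(a),np.sin(a)])
    go(xy,HI,a+np.pi/2); go(xy,tz+.02,a+np.pi/2,.2); bot.pause(.2)
    hit=bot.move_l([*xy,tz-down],vel=.03,guard=6)
    print("place hit",hit,"z",bot.sense()["ee_pos"],"want",tz, bot.sense()["width"])
    bot.command_gripper(release); bot.move_l([*bot.sense()["ee_pos"][:2],HI],vel=.2)
    print("t",bot.sense()["t"])
E
python3 - <<'E'
from act import *
c=pickle.load(open("top1.pkl","rb")); P=cloud(c)
C={}
for k,xy in dict(c_long=(.624,.147),c_wide=(.457,0),c_short=(.457,-.337)).items():
    m=blob(P,None,xy,.003,.02); m=cv2.morphologyEx(m.astype(np.uint8),cv2.MORPH_CLOSE,np.ones((5,5)))
    m=cv2.morphologyEx(m,cv2.MORPH_OPEN,np.ones((5,5)))>0
    p=P[m][:,:2]; ev,V=np.linalg.eigh(np.cov(p.T)); v=V[:,1]; a=np.arctan2(v[1],v[0]); a=(a+np.pi/2)%np.pi-np.pi/2
    r=rect(p); print(k,p.mean(0),np.degrees(a),r[0],r[1:3],np.degrees(r[3])); C[k]=((p.mean(0)+r[0])/2,a)
pickle.dump(C,open("C.pkl","wb"))
d=np.deg2rad
pick((.4454,.1518),d(-89.1),.06,.026,25,grip_off=.010)
place(*C["c_long"],.032,.05,grip_off=.010)
f=avg(viewer,"top"); pickle.dump(f,open("top2.pkl","wb")); P=cloud(f)
m=blob(P,None,C["c_long"][0],.02,.035); p=P[m]; print("long now",prect(p[:,:2]),rect(p[:,:2]),np.median(p[:,2]))
print(np.degrees(C["c_long"][1]))
x=f["frame"][180:330,120:520]; cv2.imwrite("pics/crop2.png",cv2.resize(x,None,fx=2,fy=2,interpolation=cv2.INTER_CUBIC))
E
```

```text
c_long [0.62147267 0.14815698] -81.94368866383827 [0.62222137 0.14821399] (145.25106811523438, 64.3266372680664) -81.91706657409668
c_wide [0.45410457 0.00332528] 78.5313375075611 [0.45472638 0.00331365] (125.02793884277344, 94.06269073486328) 78.59316253662108
c_short [ 0.45792164 -0.33470193] -78.42063896725641 [ 0.45804315 -0.33583234] (89.46324157714844, 63.40055465698242) -78.728009223938
pick hit False w 0.02560506712268207 after lift 0.025772427682083404 t 6.9333
place hit True z [0.62273025 0.13821132 0.03207598] want 0.032 0.02588673357022716
t 10.875
long now (array([0.62701205, 0.10171313]), array([25.51776251, 11.90237293]), np.float64(0.13800755433569845)) (array([0.6270542 , 0.10175806]), 25.851961135864258, 11.979805946350098, np.float64(0.13800755433569845)) 0.02629188827884754
-81.94368866383827
```

View pics/crop2.png

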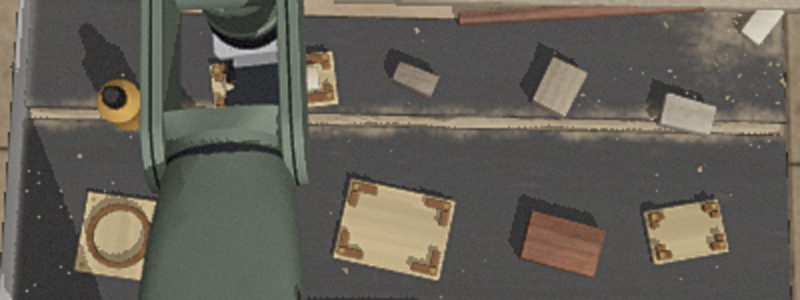

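The picture shows the arm hiding the long carrier; the cream blank's end is visible between the cleats at crop (315,80). The blank touched down at the expected height, so I go on with the red blank and check both afterwards.

```bash
python3 - <<'E'
from act import *
C=pickle.load(open("C.pkl","rb")); d=np.deg2rad
pick((.4402,-.1896),d(76.2),.085,.028,30)
place(*C["c_wide"],.034,.08)
pick((.6293,-.0177),d(68.5),.055,.028,25)
go((.55,-.33),HI,d(0))
f=avg(viewer,"top"); pickle.dump(f,open("top3.pkl","wb")); P=cloud(f)
for n,k in(("long","c_long"),("wide","c_wide")):
    m=blob(P,None,C[k][0],.02,.035); p=P[m]; print(n,prect(p[:,:2]),rect(p[:,:2]),np.median(p[:,2]),"carrier",C[k][0],np.degrees(C[k][1]))
x=f["frame"][180:340,120:520]; cv2.imwrite("pics/crop3.png",cv2.resize(x,None,fx=2,fy=2,interpolation=cv2.INTER_CUBIC))
E
```

```text
pick hit False w 0.055659973169403576 after lift 0.055632517195549666 t 16.375
place hit True z [0.4539371  0.00344294 0.03409124] want 0.034 0.05571397688613377
t 20.35
pick hit False w 0.025284647404638278 after lift 0.024848854522992767 t 24.675
long (array([0.62052015, 0.14834476]), array([104.01499912,  25.84929663]), np.float64(-1.4330372953231727)) (array([0.62054303, 0.14840443]), 106.34782409667969, 26.47324562072754, np.float64(-1.4330372953231727)) 0.026538261350217973 carrier [0.62184702 0.14818549] -81.94368866383827
wide (array([0.45307929, 0.00340532]), array([84.76182509, 55.08366404]), np.float64(1.3705323386172816)) (array([0.45338202, 0.003444  ]), 86.70952606201172, 56.080810546875, np.float64(1.3705323386172816)) 0.029651294827630403 carrier [0.45441547 0.00331947] 78.5313375075611
```

View pics/crop3.png

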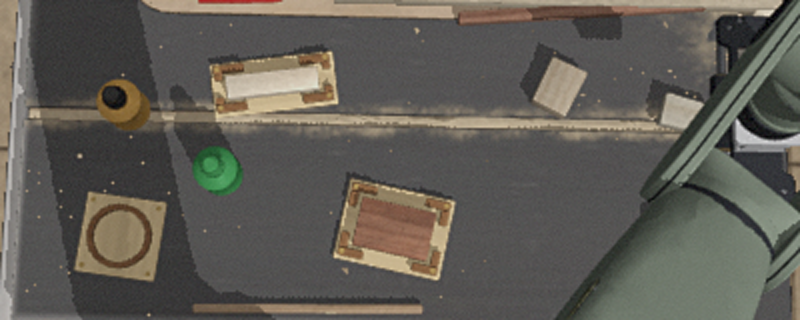

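The cream and red blanks sit centred in their carriers: crop (272,82) and (393,227). The grey blank was still in the gripper when this was taken. Next I place it, then move the bottle. The yellow bottle with the black cap at crop (122,102) is the one meant; the green one at (217,168) is the look-alike.

```bash
python3 - <<'E'
from act import *
C=pickle.load(open("C.pkl","rb")); d=np.deg2rad
place(*C["c_short"],.034,.05)
b=(.5883,.3158); s=(.4400,.3179)
pick(b,d(30-90),.085,.062,20)
f=avg(viewer,"top"); pickle.dump(f,open("top4.pkl","wb")); P=cloud(f)
for n,k in(("short","c_short"),):
    m=blob(P,None,C[k][0],.02,.035); p=P[m]; print(n,prect(p[:,:2]),rect(p[:,:2]),np.median(p[:,2]),"carrier",C[k][0],np.degrees(C[k][1]))
cs=viewer.capture("side")
x=f["frame"][180:330,120:520]; y=cv2.resize(cs["frame"][180:480,150:550],None,fx=1.4,fy=1.4)
o=np.zeros((300+420,800,3),np.uint8); o[:300]=cv2.resize(x,None,fx=2,fy=2); o[300:,:560]=y
cv2.imwrite("pics/crop4.png",cv2.resize(o,None,fx=.83,fy=.83))
E
```

```text
place hit True z [ 0.45761091 -0.33497668  0.03411367] want 0.034 0.025186695595638253
t 29.95
pick hit False w 0.04875512264771319 after lift 0.048687215683287426 t 35.7667
short (array([ 0.45667741, -0.33430414]), array([49.16412131, 23.67252958]), np.float64(-1.361169895936567)) (array([ 0.45680075, -0.33459341]), 51.57817840576172, 24.57188606262207, np.float64(-1.361169895936567)) 0.030532409654122628 carrier [ 0.45798239 -0.33526714] -78.42063896725641
```

View pics/crop4.png

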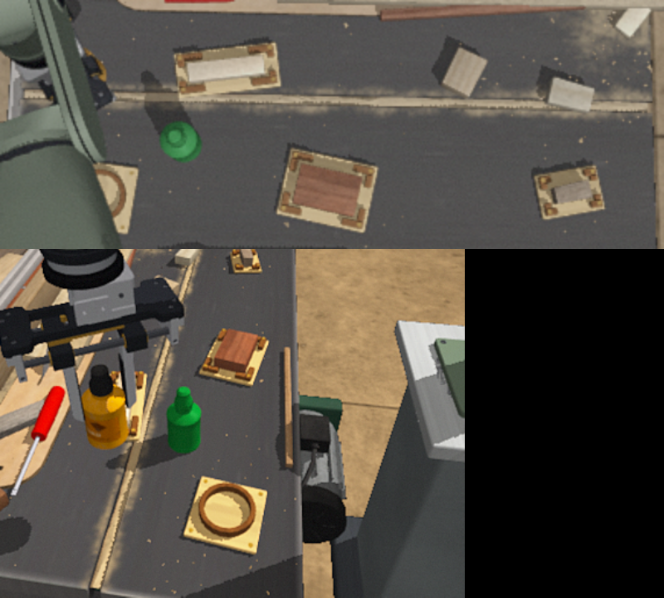

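All three blanks are seated: the grey one is at (570,190) in the top half. The bottle hangs upright in the gripper at (105,410) in the side half. Now I place it.

```bash
python3 - <<'E'
from act import *
C=pickle.load(open("C.pkl","rb")); d=np.deg2rad; s=(.4400,.3179)
place(s,d(-60),.068,.08)
bot.move_l([.40,-.25,.25],vel=.3)
f=avg(viewer,"top"); P=cloud(f); Z=P[...,2]
p=P[(Z>.098)&(Z<.13)&(np.hypot(P[...,0]-s[0],P[...,1]-s[1])<.06)]; print("cap",p.mean(0),len(p),"stand",s)
for n,xy,z0 in(("long",C["c_long"][0],.02),("wide",C["c_wide"][0],.02),("sa",(.623,-.186),.018),("sb",(.593,-.336),.017)):
    m=blob(P,None,xy,z0,.035); q=P[m]; r=rect(q[:,:2]); print(n,r,np.median(q[:,2]))
cs=viewer.capture("side")
x=f["frame"][180:330,120:520]; y=cv2.resize(cs["frame"][180:480,150:550],None,fx=1.4,fy=1.4)
o=np.zeros((720,800,3),np.uint8); o[:300]=cv2.resize(x,None,fx=2,fy=2); o[300:,:560]=y
cv2.imwrite("pics/crop5.png",cv2.resize(o,None,fx=.83,fy=.83)); print(bot.sense()["t"])
E
```

```text
place hit True z [0.43969992 0.31782289 0.06790315] want 0.068 0.048989619959842946
t 39.7917
cap [0.43885065 0.31601838 0.11049351] 77 stand (0.44, 0.3179)
long (array([0.62098303, 0.14843961]), 106.22036743164062, 26.83361053466797, np.float64(-1.4415682991115646)) 0.026605733771727147
wide (array([0.45331552, 0.00341001]), 86.61878204345703, 56.0621452331543, np.float64(1.3705415265230423)) 0.02969617746211428
sa (array([ 0.62287524, -0.18618411]), 58.105918884277344, 44.923343658447266, np.float64(-0.4356192516167141)) 0.0245426223376235
sb (array([ 0.59478638, -0.33658786]), 60.371891021728516, 38.277339935302734, np.float64(1.3504672840162977)) 0.02251346262930709
42.3
```

View pics/crop5.png

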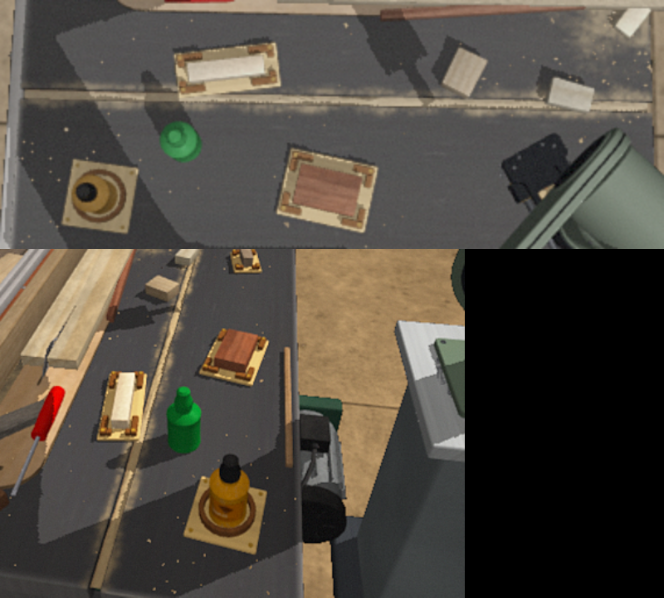

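The bottle stands upright in the collar, (230,500) in the side half, and all blanks are seated. Scrap_b read about 1.7 mm off its first value, so I compare the stored frames before handing in.

```bash
python3 - <<'E'
from act import *
fs=[pickle.load(open(f"top{i}.pkl","rb")) for i in(1,4)]+[avg(viewer,"top")]
for f in fs:
    P=cloud(f); m=blob(P,None,(.593,-.336),.017,.035); p=P[m][:,:2]; ys,xs=np.nonzero(m)
    ev,V=np.linalg.eigh(np.cov(p.T)); print(xs.mean(),ys.mean(),p.mean(0),m.sum(),np.degrees(np.arctan2(V[1,1],V[0,1]))%180)
ticket.hand_in()
E
```

```text
463.1311881188119 236.76237623762376 [ 0.59351591 -0.33519937] 404 77.67580709167062
463.24317617866006 236.76923076923077 [ 0.59348843 -0.33543875] 403 76.5419518304855
463.1836228287841 236.75434243176178 [ 0.59353167 -0.33531561] 403 77.17085762461365
the job is handed in; nothing more can be done
```

The kit is ready and the job is handed in, with about 43 s on the robot clock of the 102 s allowed. I placed the long cream, broad red-brown and short grey blanks in their matching carriers, in that order, then stood the yellow bottle in the collar.

- **Blanks:** each touched down within 0.1 mm of the expected pocket-floor height. The camera put each within about 1.5 mm of its carrier's centre, inside the 5 mm margin. The cream and red-brown blanks were re-measured at the end. The grey one was measured just after it was placed; in the last side picture it still sat in its carrier, but the arm hid it in the last top view.
- **Bottle:** it was carried on straight lines with the tool pointing down and looked upright in the last pictures. The cap is about 2 mm from the collar's centre.
- **Bystanders:** the green bottle was not touched and looked in place in the last pictures. Neither scrap block moved.
- **One check that disagreed:** the outline fit for scrap_b read 1.7 mm and about 3° off its first value. Comparing its centre across the first, a later and the last image showed the shift was only measurement noise (0.3 mm or less).

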